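Press the sample tube home in the reader and hold it

ROBOT

A 6-joint arm with a two-finger parallel gripper is mounted at the origin on the work surface. World frame = base frame: x ahead of the robot, y to its left, z up, the work surface at z = 0. Lengths are in m, angles in rad, forces in N, time in s.
With the tool pointing down it reaches from about 0.275 to 0.875 m from the base axis. Payload 12.5 kg.
Tool frame: the origin (TCP) lies between the finger pads; the fingertips stand 19 mm ahead of it and the grasp point (between the pads) is the TCP; z points along the fingers, y is the line along which they close (so a half turn about z gives the same grasp; the last joint's range is limited). The gripper opens to 85 mm and grips with 20 to 120 N. Pads are 22 mm wide; open, the fingers measure 114 mm over their backs; the gripper's body (76 mm by 85 mm) begins 54 mm behind the grasp point. The pads swing forward as they close: fully open they stand 13 mm farther back than shut.
Start: joints at [-1.38, 0.351, 1.652, -0, 1.139, -0.085], TCP at [0.15, -0.529, 0.25] pointing down, gripper open.
Joint ranges: [-2.75, 2.75], [-0.79, 2.1], [0.01, 2.65], [-1.57, 4.71], [0.07, 3.14], [-2.87, 2.87]. Speed limits (rad/s): [2.22, 2.22, 2.79, 3.14, 3.14, 3.14].

INTERFACE

Orientations are given as a unit quaternion [x, y, z, w].
In Python, from workcell import sense, get_image, close_job gives the robot as it stands.
- The arm moves only by the shell command python3 -m creep 'ROWS' [OPENING] [FORCE]. ROWS is a JSON object whose one key "motion" holds a list of rows, each an object of numbers: "x", "y", "z": the shift along the tool's x, y, z in cm; "turn": the turn about the tool's z in rad. In form: {"motion": [{"x": .., "y": .., "z": .., "turn": ..}, ...]}. A call has 1 to 12 rows; each row shifts and turns the commanded pose from where the row before left it, along the tool's axes as they then stand; what a row does not reach is not made up. A row lasts 1/10 s, in which the tool goes at most 50 mm and 8.59 degrees, less where a joint would pass 70% of its speed; a pose out of reach is approached as far as the arm can. A call with a gripper value outside its range is refused whole. OPENING is the opening, from 0 (shut) to 1 (fully open), set as the call begins (- or left out, the last holds). The fingers move at their own pace and stop on an object; FORCE is the grip in N (left out, the last holds). Time passes only in rows, so rows that do not move let the fingers close. It gives the time, the measured TCP pose, the force, the opening and the grip force at its end, in the units of the state.
- sense(): the state, without advancing time (a new reading comes with each control period).
- get_image(name): name is "scene" or "top" or "wrist"; returns a dict with "frame" (480x640x3 uint8, blue, green, red), "mtx" (3x3 intrinsics, pixels), "R" (3x3) and "t" (3): a world point X has camera coordinates R X + t. Camera axes: x right, y down, z forward; pixel columns grow to the right and rows downward; lengths in m; the calibration is good to about 2 mm. A picture is of the moment at which its call begins. There is no depth.
- close_job(): hands the job in; it is judged then, once.
The state is a dict: "time_s": time; "joint_pos": joint angles; "joint_velocities": joint speeds; "tau": joint torques, N m; "tool_pos": TCP position; "orientation": TCP orientation; "ft_force": force on the tool from outside, world axes, zero at the start; "moment": the same for the moment, N m; "opening": opening from 0.0 (shut) to 1.0 (fully open); "grasp_force": force on a finger pad.
Only numpy, scipy, OpenCV 4.12 (cv2) and the standard library are available. Lean on these libraries where they do the work, as an engineer would, in place of code of your own. Each camera call takes 0.05 s, during which the arm holds its last target. There are 200 camera calls.

TASK

On the tube reader, raise the stiff display lid by its bar and leave it at about 75 degrees open, a little short of upright. Then take the tall tube from the rack, stand it upright in the reader's well and press it down against the sprung plunger until the plunger meets its hard stop, firmly but without ramming it. Finish while still pressing the tube down on the stop, with the lid as you set it and the short tubes and the jar left alone.

Things in the scene. Friction and masses are not known exactly. Their poses are not given: they have to be found in the camera images.
- reader: tube reader fixed to the desk: off-white box, 170 (x) by 150 (y) by 90 mm high, origin at the centre of its underside, z up; front towards its own -x (roughly the robot, yaw up to 20 degrees). A grey display lid covers its top; under it, 45 mm in front of the origin (x = -0.045, y = 0), is the round well. Reader and rack stand one to the left and one to the right, either way round
- well_mouth (a point): centre of the well's mouth, on the reader's top face, 90 mm above the desk. Vertical round bore of 21 mm diameter with a 2 mm chamfer; the plunger's flat top stands 35 mm below the mouth when free, 50 mm below at its hard stop
- plunger (a joint): downward travel of the sprung steel plunger (17 mm diameter) in the well, m: 0 free, 0.015 at its hard stop; the spring pushes up with about 3 N at the start of the travel and about 9 N at the stop, and lifts the tube again if let go
- lid (a joint): opening angle of the display lid, rad: 0 closed (level), 1.57 upright, 2.1 fully open; it starts closed or slightly raised (up to 0.3). The stiff hinge lets it stay where it is left; it takes about 5 N at the bar to raise. 75 degrees is 1.31 rad; its free edge then stands 218 mm above the desk
- lid_hinge (a point): middle of the lid's hinge axis, which runs along the reader's y, 60 mm behind the reader's origin (x = +0.06), 96 mm above the desk. The lid is a plate 125 mm long from the hinge towards the front, 140 mm wide, 8 mm thick, its outer face 6 mm above the hinge axis when closed
- lid_handle (a point): middle of the lid's round steel bar, 10 mm thick, along the reader's y; lid closed: 38 mm above the hinge axis and 100 mm in front of it. Two end posts carry it (60 mm free between them, 27 mm free under the bar): pinch it from above with fingers closing along the reader's x; it can turn between the fingers as the lid swings
- tall_tube: the one tall tube: 100 mm high, 16 mm diameter with a rounded foot, a paper label and on top a red cap of 18 mm diameter and 22 mm height; about 25 g. Origin at the centre of its foot, z along the tube to the cap. It stands upright in one of the rack's four holes, 45 mm deep in it, its top 114 mm above the desk
- rack: black rack fixed to a thin grey tray on the desk: block 60 (x) by 190 (y) mm, top 59 mm above the desk, a single row of four holes, three of them filled, along its y, 45 mm apart, 17 mm square, 45 mm deep; tray 170 by 250 mm, 4 mm thick. Origin at the centre of its underside
- short_tube1: a short tube, like the tall one but 75 mm high, in another hole of the rack, its top 89 mm above the desk; origin at its foot. Leave it
- short_tube2: a second short tube, the same. Leave it
- jar: closed specimen jar, 56 mm diameter, 70 mm high, standing loose on the desk beyond the reader and the rack; origin at the centre of its underside. Leave it
Not all that is in view belongs to the job. Leave any orange or yellow look-alike of the reader alone.

How it is judged:
By the outcome, as a careful person would: the job done as asked, in the order asked, and still so for the second after the job is handed in, while the arm keeps its last pose, push and grip.
It also fails if it takes over 64 s, if anything falls off the work surface, if the arm or the gripper's body presses on something with over 40 N, if the wrist force passes 120 N, or if a joint passes its speed limit or range.

## Working session

There is one attempt and no reset: what is moved stays moved. The work goes in short steps, Python scripts to look and compute and a shell command to move; the robot and the scene stay as the last step left them, time stands still between calls to the robot, and variables do not carry over. Pictures are saved under pics/ and viewed, at most 10 in all, crops included, and the job is handed in when it is done.

```bash
mkdir -p pics; ls; python3 - <<'E'
from workcell import sense,get_image
import cv2,numpy as np,pickle
d={}
for n in ("scene","top","wrist"):
    g=get_image(n); d[n]=g; cv2.imwrite(f"pics/{n}0.png",g["frame"])
    R=np.array(g["R"]);print(n,"cam at",-R.T@np.array(g["t"]),"fwd",R[2])
pickle.dump(d,open("cams0.pkl","wb"))
s=sense();print(s["time_s"],s["tool_pos"],s["orientation"],s["opening"])
E
```

```text
pics
scene cam at [1.18402877 0.54635122 0.76664322] fwd [-0.62456486 -0.4431602  -0.64306125]
top cam at [0.37271744 0.09115425 1.39328818] fwd [ 0.11997696  0.00923452 -0.99273373]
wrist cam at [ 0.22939324 -0.50634267  0.37285679] fwd [-0.30816295 -0.08614869 -0.94742493]
0.15 [ 0.14976195 -0.52898126  0.24989472] [ 9.90504004e-01  1.37483195e-01 -2.87560696e-05 -4.34684855e-04] 0.9990500125107677
```

View pics/scene0.png

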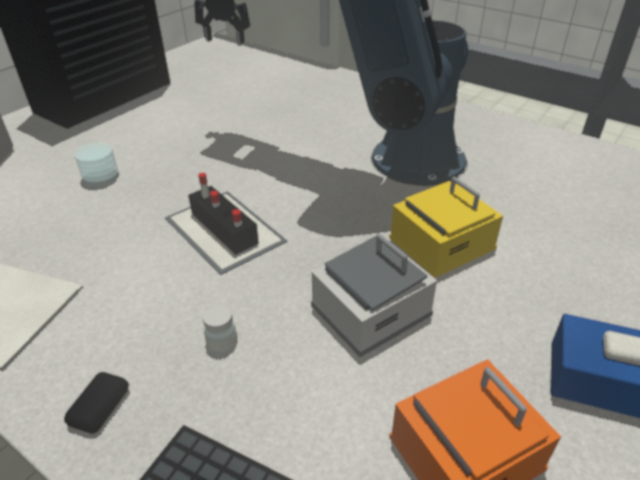

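View pics/top0.png

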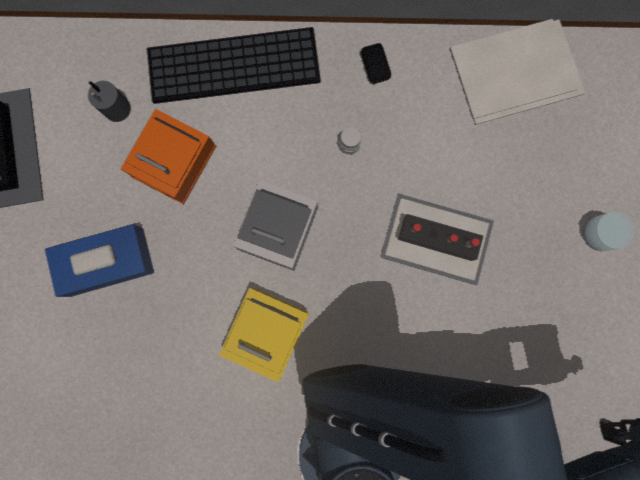

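Scene view: the off-white reader with grey lid is at (375,295), its bar at (392,257), with the yellow look-alike at (447,230) and the orange one at (475,420). The rack is at (222,225), with red caps at (203,180), (214,198) and (237,216). Top view: reader (275,228), bar (268,236), caps (417,228), (454,238), (475,242). The jar is at (349,140).

Candidates for the tall tube are the three caps. (203,180) in scene stands highest, which matches top (475,242). For the reader, the candidates are grey, yellow and orange, and I choose grey. I'll check both in one close crop.

```bash
cat > h.py <<'E'
import numpy as np,cv2,pickle
def ray(g,u,v):
    R=np.array(g["R"]);c=-R.T@np.array(g["t"]);d=R.T@np.linalg.inv(g["mtx"])@[u,v,1];return c,d/np.linalg.norm(d)
def onz(g,u,v,z):
    c,d=ray(g,u,v);return c+d*(z-c[2])/d[2]
def tri(a,b):
    (c1,d1),(c2,d2)=a,b
    s=np.linalg.lstsq(np.stack([d1,-d2],1),c2-c1,rcond=None)[0]
    p,q=c1+s[0]*d1,c2+s[1]*d2;return (p+q)/2,np.linalg.norm(p-q)
def proj(g,X):
    p=g["mtx"]@(np.array(g["R"])@X+np.array(g["t"]));return p[:2]/p[2]
def red(f):
    b,g,r=[f[...,i].astype(int) for i in range(3)]
    m=((r>90)&(r>2*g)&(r>2*b)).astype(np.uint8)
    n,_,st,c=cv2.connectedComponentsWithStats(m);return [(c[i].round(1),st[i]) for i in range(1,n) if st[i,4]>12]
E
python3 - <<'E'
from h import *
d=pickle.load(open("cams0.pkl","rb"))
np.set_printoptions(precision=4,suppress=True)
T,S=d["top"],d["scene"]
for n,g in (("top",T),("scene",S)):
    for c,st in red(g["frame"]): print(n,c,st)
rt=[c for c,_ in red(T["frame"])];rs=[c for c,_ in red(S["frame"])]
for a in rt:
    for b in rs:
        p,e=tri(ray(T,*a),ray(S,*b))
        if e<.02: print(a,b,p,e)
f=T["frame"];hs=f.max(2).astype(int)-f.min(2)
def crop(g,x,y,w,h): return cv2.resize(g["frame"][y:y+h,x:x+w],(400,300),interpolation=cv2.INTER_CUBIC)
im=np.vstack([np.hstack([crop(T,227,178,100,100*3//4*1+25) if 0 else crop(T,220,178,120,90),crop(S,300,225,160,120)]),
 np.hstack([crop(T,380,190,120,90),crop(S,160,160,140,105)])])
cv2.imwrite("pics/crops.png",im)
E
```

```text
top [164.1 151.4] [ 122  110   85   86 3173]
top [417.  226.9] [414 224   7   7  43]
top [453.7 237.5] [450 234   8   8  46]
top [475.4 241.8] [472 238   8   8  49]
scene [201.9 175.2] [200 174   5   4  17]
scene [213.5 193.1] [210 191   8   5  32]
scene [235.5 212.1] [232 209   8   7  44]
[417.  226.9] [235.5 212.1] [ 0.5466 -0.1448  0.0891] 0.0002493660649321477
[453.7 237.5] [213.5 193.1] [ 0.5233 -0.2311  0.0894] 0.0003235296309163936
[475.4 241.8] [201.9 175.2] [ 0.5112 -0.2747  0.1129] 0.001653154864997578
```

View pics/crops.png

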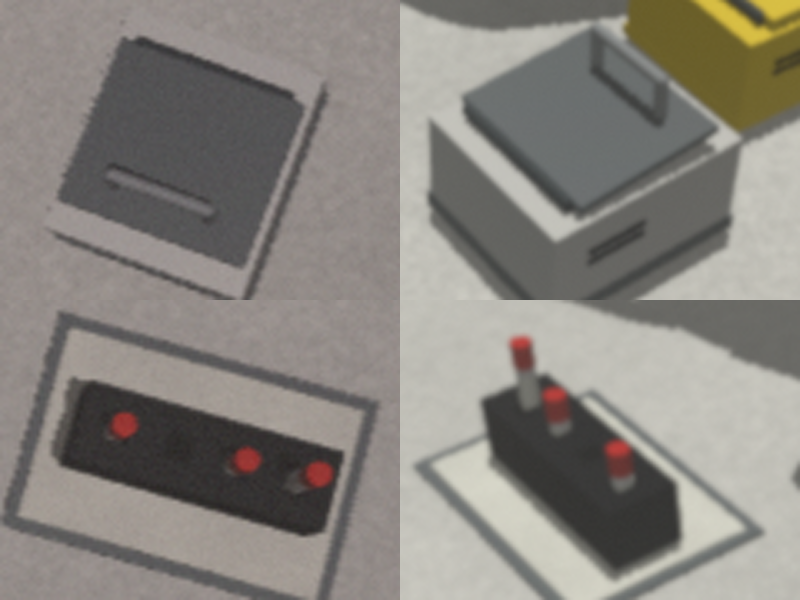

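The crop confirms both choices. The tall tube is the cap at the -y end of the rack, in scene (201.9,175.2), with z = 0.113 against the expected 0.114. The white reader's lid is almost closed. Its bar ends are at top (252.4,230.5) and (283.6,241.6), and at scene (404.8,258) and (377,240).

```bash
python3 - <<'E'
from h import *
d=pickle.load(open("cams0.pkl","rb"));np.set_printoptions(precision=4,suppress=True)
T,S=d["top"],d["scene"]
for a,b in (((252.4,230.5),(404.8,258)),((283.6,241.6),(377,240))): print("bar",*tri(ray(T,*a),ray(S,*b)))
cx=lambda u,v:(220+u*.3,178+v*.3)
C={k:onz(T,*cx(*p),.09) for k,p in dict(FL=(50,228),FR=(245,297),RR=(325,85),RL=(130,22)).items()}
for k in C: print(k,C[k])
print("sizes",np.linalg.norm(C["FL"]-C["FR"]),np.linalg.norm(C["RR"]-C["FR"]),np.linalg.norm(C["RR"]-C["RL"]))
L=lambda k,l:np.degrees(np.arctan2(*(C[k]-C[l])[1::-1]))
print("angles",L("FL","FR"),L("RR","FR"),L("RL","RR"))
print("rear lid edge", onz(T,*cx(130,40),.1),onz(T,*cx(303,100),.1)); print("front lid edge",onz(T,*cx(58,200),.11),onz(T,*cx(243,267),.11))
cs=lambda u,v:(300+(u-400)*.4,225+v*.4)
D={k:onz(S,*cs(*p),.09) for k,p in dict(RL=(556,241),RR=(430,118),FL=(741,138)).items()}
for k in D: print("S",k,D[k])
# scene/top lid front +y corner
print("lid FL",tri(ray(T,*cx(58,200)),ray(S,*cs(717,129))))
print("lid FR",tri(ray(T,*cx(243,267)),ray(S,*cs(590,27))))
E
```

```text
bar [0.5235 0.2382 0.1399] 0.00017524540136762762
bar [0.5003 0.1674 0.1313] 0.001206116949035073
FL [0.4909 0.2836 0.09  ]
FR [0.4452 0.1444 0.09  ]
RR [0.5976 0.0914 0.09  ]
RL [0.6403 0.2321 0.09  ]
sizes 0.14650558071420447 0.16130353291809402 0.14703085453643683
angles 71.82592019867488 -19.197318977337098 73.0969725385037
rear lid edge [0.6253 0.2306 0.1   ] [0.5848 0.1067 0.1   ]
front lid edge [0.5088 0.2759 0.11  ] [0.4649 0.1456 0.11  ]
S RL [0.6507 0.235  0.09  ]
S RR [0.6029 0.0955 0.09  ]
S FL [0.491  0.2895 0.09  ]
lid FL (array([0.509 , 0.277 , 0.1058]), np.float64(0.0012092199754221518))
lid FR (array([0.465 , 0.1457, 0.1078]), np.float64(0.00010276775121821639))
```

Reader: centre ≈ (0.545, 0.189), yaw ≈ -18°. The bar middle measures (0.512, 0.203, 0.136) against (0.507, 0.201, 0.134) expected for a nearly closed lid. I'll turn the fingers onto reader x, then travel.

```bash
python3 -m creep '{"motion":[{"turn":-0.14},{"turn":-0.14},{"turn":-0.14},{"turn":-0.14},{"turn":-0.14},{"turn":-0.14},{"turn":-0.14}]}' 1 40
python3 -m creep '{"motion":[{"x":4,"y":0.5},{"x":4,"y":0.5},{"x":4,"y":0.5},{"x":4,"y":0.5},{"x":4,"y":0.5},{"x":4,"y":0.5},{"x":4,"y":0.5},{"x":4,"y":0.5},{"x":4,"y":0.5},{"x":4,"y":0.5}]}'
```

```text
schema error: expected keys x, y, z, turn
schema error: expected keys x, y, z, turn
```

```bash
python3 -m creep '{"motion":[{"x":0,"y":0,"z":0,"turn":-0.14},{"x":0,"y":0,"z":0,"turn":-0.14},{"x":0,"y":0,"z":0,"turn":-0.14},{"x":0,"y":0,"z":0,"turn":-0.14},{"x":0,"y":0,"z":0,"turn":-0.14},{"x":0,"y":0,"z":0,"turn":-0.14},{"x":0,"y":0,"z":0,"turn":-0.14}]}' 1 40
python3 -m creep '{"motion":[{"x":4,"y":0.5,"z":0,"turn":0},{"x":4,"y":0.5,"z":0,"turn":0},{"x":4,"y":0.5,"z":0,"turn":0},{"x":4,"y":0.5,"z":0,"turn":0},{"x":4,"y":0.5,"z":0,"turn":0},{"x":4,"y":0.5,"z":0,"turn":0},{"x":4,"y":0.5,"z":0,"turn":0},{"x":4,"y":0.5,"z":0,"turn":0},{"x":4,"y":0.5,"z":0,"turn":0},{"x":4,"y":0.5,"z":0,"turn":0}]}'
```

```text
time_s: 0.85
tool_pos: [0.1498, -0.5291, 0.2501]
orientation: [0.808, 0.59, 0.0, -0.0]
ft_force: [-0.0, -1.1, -0.7]
opening: 1.0
grasp_force: 0.0
time_s: 1.85
tool_pos: [0.3215, -0.1628, 0.2504]
orientation: [0.809, 0.587, 0.0, 0.0]
ft_force: [0.5, -1.6, -0.2]
opening: 1.001
grasp_force: 0.0
```

```bash
python3 -m creep '{"motion":[{"x":4,"y":0.6,"z":0,"turn":0},{"x":4,"y":0.6,"z":0,"turn":0},{"x":4,"y":0.6,"z":0,"turn":0},{"x":4,"y":0.6,"z":0,"turn":0},{"x":4,"y":0.7,"z":0,"turn":0},{"x":4,"y":0.7,"z":0,"turn":0},{"x":4,"y":0.7,"z":0,"turn":0},{"x":4,"y":0.7,"z":0,"turn":0},{"x":4,"y":0.7,"z":0,"turn":0},{"x":4,"y":0.8,"z":0,"turn":0},{"x":0.5,"y":0,"z":0,"turn":0},{"x":0,"y":0,"z":0,"turn":0}]}'
python3 - <<'E'
from workcell import *
from h import *
np.set_printoptions(precision=4,suppress=True)
g=get_image("wrist");pickle.dump(g,open("w1.pkl","wb"))
X=np.array([.545,.189,.09]);ex=np.array([.951,-.309,0]);ey=np.array([.309,.951,0])
s=sense();print(s["tool_pos"],s["joint_pos"])
for k,p in dict(bar=X-.04*ex+[0,0,.046],bL=X-.04*ex+.03*ey+[0,0,.046],bR=X-.04*ex-.03*ey+[0,0,.046],FL=X-.085*ex+.075*ey,FR=X-.085*ex-.075*ey).items(): print(k,proj(g,p))
cv2.imwrite("pics/w1.png",g["frame"])
E
```

```text
time_s: 3.05
tool_pos: [0.5102, 0.2005, 0.2497]
orientation: [0.809, 0.588, -0.001, -0.0]
ft_force: [-0.5, -0.6, 0.1]
opening: 1.001
grasp_force: 0.0
[0.51   0.1997 0.2498] [ 0.2883  0.3475  1.6576 -0.0002  1.1377  0.6028]
bar [317.6675 242.7767]
bL [317.5155 196.9004]
bR [317.8083 285.2699]
FL [253.3317 118.3724]
FR [263.6059 310.8574]
```

View pics/w1.png

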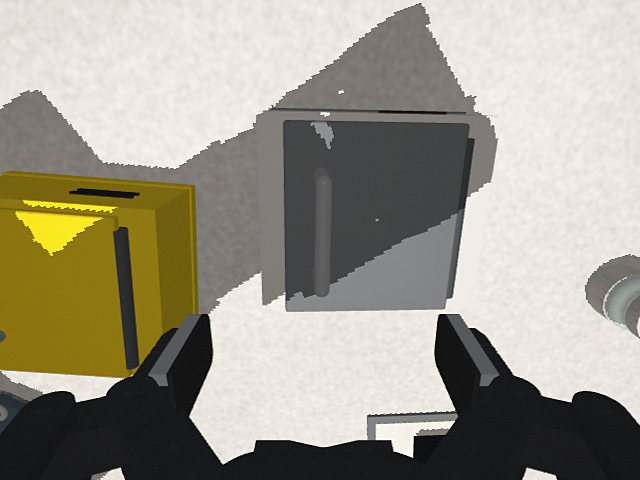

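Wrist view: the bar runs vertically at u≈322, v 170–296. The reader's front edge runs from (259,114) to (263,305) and agrees with the prediction within a few mm. The yellow box is at the left.

```bash
python3 - <<'E'
from h import *
np.set_printoptions(precision=4,suppress=True)
g=pickle.load(open("w1.pkl","rb"));tp=np.array([.51,.1997,.2498])
a,b=onz(g,323,172,.137),onz(g,322,294,.137)
m=(a+b)/2;print("bar",a,b,m,np.degrees(np.arctan2(*(a-b)[1::-1])),np.linalg.norm(a-b))
r=np.radians(-18);ex=np.array([np.cos(r),np.sin(r),0]);ey=np.array([-ex[1],ex[0],0])
print("tool shift cm x,y",100*(m-tp)@ey,100*(m-tp)@ex)
F=[onz(g,259,114,.09),onz(g,263,305,.09)];c=(F[0]+F[1])/2;print("front",F,np.linalg.norm(F[0]-F[1]),np.degrees(np.arctan2(*(F[0]-F[1])[1::-1])))
print("origin",c+.085*ex,"rear lid corner",onz(g,472,124,.1),onz(g,449,298,.1))
E
```

```text
bar [0.5242 0.2436 0.137 ] [0.4985 0.1663 0.137 ] [0.5114 0.205  0.137 ] 71.60052588308503 0.08144163877316138
tool shift cm x,y 0.5422599135073631 -0.03200880045524712
front [array([0.4921, 0.2881, 0.09  ]), array([0.4424, 0.1491, 0.09  ])] 0.14759858628893577 70.32701847225846
origin [0.5481 0.1923 0.09  ] rear lid corner [0.6272 0.2379 0.1   ] [0.5853 0.1151 0.1   ]
```

```bash
python3 -m creep '{"motion":[{"x":0.5,"y":0,"z":2,"turn":0},{"x":0,"y":0,"z":2,"turn":0},{"x":0,"y":0,"z":2,"turn":0},{"x":0,"y":0,"z":2,"turn":0},{"x":0,"y":0,"z":1.5,"turn":0},{"x":0,"y":0,"z":1,"turn":0},{"x":0,"y":0,"z":0.6,"turn":0},{"x":0,"y":0,"z":0,"turn":0},{"x":0,"y":0,"z":0,"turn":0}]}' 0.6
python3 -m creep '{"motion":[{"x":0,"y":0,"z":0,"turn":0},{"x":0,"y":0,"z":0,"turn":0},{"x":0,"y":0,"z":0,"turn":0},{"x":0,"y":0,"z":0,"turn":0},{"x":0,"y":0,"z":0,"turn":0},{"x":0,"y":0,"z":0,"turn":0},{"x":0,"y":0,"z":0,"turn":0},{"x":0,"y":0,"z":0,"turn":0}]}' 0 40
```

```text
time_s: 4.0
tool_pos: [0.5122, 0.2046, 0.1399]
orientation: [0.809, 0.587, 0.0, 0.0]
ft_force: [0.2, 0.2, -0.1]
opening: 0.596
grasp_force: 0.0
time_s: 4.8
tool_pos: [0.511, 0.2051, 0.1394]
orientation: [0.809, 0.587, -0.001, -0.001]
ft_force: [-6.1, 3.6, 4.1]
opening: 0.099
grasp_force: 39.1
```

```bash
python3 -c "
import numpy as np
p=np.radians(np.linspace(22.5,95.8,23));print(np.c_[10.7*-np.diff(np.cos(p)),-10.7*np.diff(np.sin(p))].round(2).tolist(),10.7*(np.cos(p[0])-np.cos(p[-1])),10.7*(np.sin(p[-1])-np.sin(p[0])))"
```

```text
[[0.25, -0.57], [0.29, -0.55], [0.32, -0.53], [0.35, -0.51], [0.38, -0.49], [0.41, -0.47], [0.43, -0.45], [0.46, -0.42], [0.48, -0.39], [0.5, -0.36], [0.52, -0.33], [0.54, -0.3], [0.56, -0.27], [0.57, -0.24], [0.59, -0.2], [0.6, -0.17], [0.61, -0.13], [0.61, -0.1], [0.62, -0.06], [0.62, -0.03], [0.62, 0.01], [0.62, 0.04]] 10.966813377728293 6.550510858161573
```

```bash
python3 -m creep '{"motion":[{"x":0,"y":0.25,"z":-0.57,"turn":0},{"x":0,"y":0.29,"z":-0.55,"turn":0},{"x":0,"y":0.32,"z":-0.53,"turn":0},{"x":0,"y":0.35,"z":-0.51,"turn":0},{"x":0,"y":0.38,"z":-0.49,"turn":0},{"x":0,"y":0.41,"z":-0.47,"turn":0},{"x":0,"y":0.43,"z":-0.45,"turn":0},{"x":0,"y":0.46,"z":-0.42,"turn":0},{"x":0,"y":0.48,"z":-0.39,"turn":0},{"x":0,"y":0.5,"z":-0.36,"turn":0},{"x":0,"y":0.52,"z":-0.33,"turn":0},{"x":0,"y":0,"z":0,"turn":0}]}'
```

```text
time_s: 6.0
tool_pos: [0.5531, 0.1906, 0.1906]
orientation: [0.809, 0.587, -0.001, -0.0]
ft_force: [-8.9, -4.6, 7.2]
opening: 0.096
grasp_force: 39.5
```

```bash
python3 -m creep '{"motion":[{"x":0,"y":0.54,"z":-0.3,"turn":0},{"x":0,"y":0.56,"z":-0.27,"turn":0},{"x":0,"y":0.57,"z":-0.24,"turn":0},{"x":0,"y":0.59,"z":-0.2,"turn":0},{"x":0,"y":0.6,"z":-0.17,"turn":0},{"x":0,"y":0.61,"z":-0.13,"turn":0},{"x":0,"y":0.61,"z":-0.1,"turn":0},{"x":0,"y":0.62,"z":-0.06,"turn":0},{"x":0,"y":0.62,"z":-0.03,"turn":0},{"x":0,"y":0.62,"z":0.01,"turn":0},{"x":0,"y":0.62,"z":0.04,"turn":0},{"x":0,"y":0,"z":0,"turn":0}]}'
python3 - <<'E'
from workcell import *
from h import *
d={n:get_image(n) for n in("scene","top")};pickle.dump(d,open("c2.pkl","wb"))
im=[cv2.resize(d[n]["frame"][y:y+120,x:x+160],(400,300),interpolation=cv2.INTER_CUBIC) for n,x,y in(("scene",290,200),("top",210,150))]
cv2.imwrite("pics/c2.png",np.hstack(im))
E
```

```text
time_s: 7.2
tool_pos: [0.6161, 0.1697, 0.2046]
orientation: [0.809, 0.587, -0.001, 0.0]
ft_force: [-1.9, -5.1, 0.4]
opening: 0.099
grasp_force: 40.1
```

View pics/c2.png

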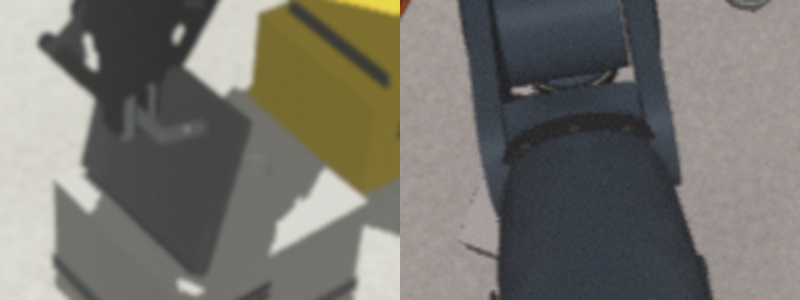

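Scene crop: the lid stands steep with its bar in the fingers. The TCP at (0.616, 0.170) matches the 75° bar position of (0.615, 0.170). Next I release with a small opening and retreat straight up.

```bash
python3 -m creep '{"motion":[{"x":0,"y":0,"z":0,"turn":0},{"x":0,"y":0,"z":0,"turn":0},{"x":0,"y":0,"z":0,"turn":0},{"x":0,"y":0,"z":0,"turn":0}]}' 0.21
python3 -m creep '{"motion":[{"x":0,"y":0,"z":-0.5,"turn":0},{"x":0,"y":0,"z":-1,"turn":0},{"x":0,"y":0,"z":-1.5,"turn":0},{"x":0,"y":0,"z":-2,"turn":0},{"x":0,"y":0,"z":-2,"turn":0},{"x":0,"y":0,"z":-2,"turn":0},{"x":0,"y":0,"z":-2,"turn":0}]}'
```

```text
time_s: 7.7
tool_pos: [0.6162, 0.1709, 0.2046]
orientation: [0.809, 0.588, 0.0, 0.0]
ft_force: [0.9, 1.0, 0.2]
opening: 0.209
grasp_force: 0.0
time_s: 8.4
tool_pos: [0.6161, 0.1708, 0.3169]
orientation: [0.809, 0.587, 0.001, 0.0]
ft_force: [-0.7, 0.8, -0.5]
opening: 0.212
grasp_force: 0.0
```

```bash
python3 -m creep '{"motion":[{"x":-2,"y":0.31,"z":0,"turn":0},{"x":-4,"y":0.31,"z":0,"turn":0},{"x":-4,"y":0.31,"z":0,"turn":0},{"x":-4,"y":0.31,"z":0,"turn":0},{"x":-4,"y":0.31,"z":0,"turn":0},{"x":-4,"y":0.31,"z":0,"turn":0},{"x":-4,"y":0.31,"z":0,"turn":0},{"x":-4,"y":0.31,"z":0.7,"turn":0},{"x":-4,"y":0.31,"z":1,"turn":0},{"x":-4,"y":0.31,"z":2,"turn":0},{"x":-4,"y":0.31,"z":2,"turn":0},{"x":-3.6,"y":0.37,"z":2,"turn":-0.05}]}' 0.6
python3 -m creep '{"motion":[{"x":0,"y":0,"z":0,"turn":0},{"x":0,"y":0,"z":0,"turn":0}]}'
python3 - <<'E'
from workcell import *
from h import *
np.set_printoptions(precision=4,suppress=True)
d={n:get_image(n) for n in("scene","top","wrist")};pickle.dump(d,open("c3.pkl","wb"))
g=d["wrist"];s=sense();print(s["tool_pos"])
for c,st in red(g["frame"]): print(c,st[:5],onz(g,*c,.103),onz(g,*c,.078))
x=lambda n,x,y:cv2.resize(d[n]["frame"][y:y+120,x:x+160],(400,300),interpolation=cv2.INTER_CUBIC)
w=cv2.resize(g["frame"],(400,300))
cv2.imwrite("pics/c3.png",np.hstack([np.vstack([x("scene",290,190),x("top",210,160)]),np.vstack([w,x("scene",140,120)])]))
E
```

```text
time_s: 9.6
tool_pos: [0.5104, -0.2765, 0.2384]
orientation: [0.794, 0.607, 0.0, 0.001]
ft_force: [0.8, -0.2, -0.3]
opening: 0.598
grasp_force: 0.0
time_s: 9.8
tool_pos: [0.5108, -0.275, 0.2384]
orientation: [0.795, 0.607, 0.0, 0.0]
ft_force: [0.5, 0.7, 0.8]
opening: 0.6
grasp_force: 0.0
[ 0.5115 -0.2738  0.2388]
[319.6  18.9] [306   4  28  31 665] [ 0.5442 -0.1466  0.103 ] [ 0.5452 -0.142   0.078 ]
[320.4 164.3] [309 151  25  27 494] [ 0.5223 -0.2286  0.103 ] [ 0.5212 -0.2319  0.078 ]
[320.4 237. ] [308 225  26  25 528] [ 0.5091 -0.2771  0.103 ] [ 0.5067 -0.2852  0.078 ]
```

View pics/c3.png

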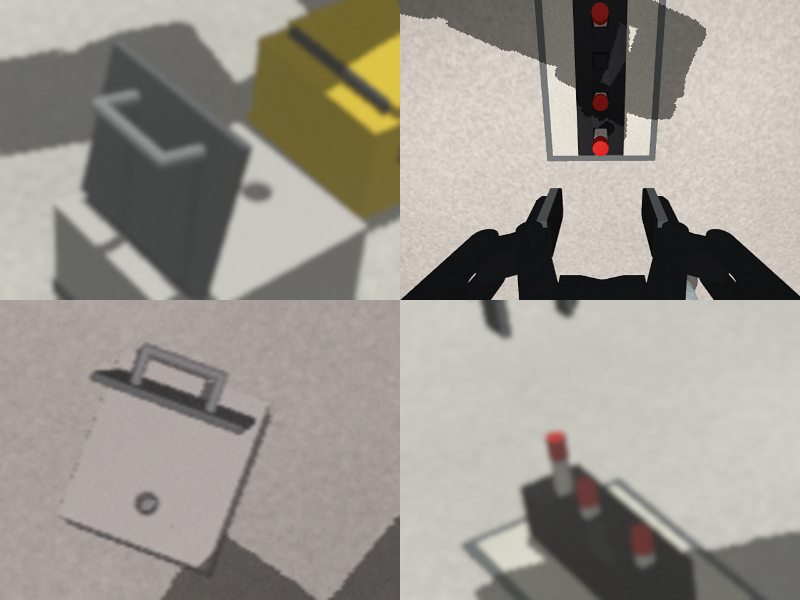

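The crops show the lid standing steep, the open well at top (268.8,241.2) / scene (392.8,266), and the tall tube centred between the fingers in the wrist view, at u=320. I'll compute the well and the lid angle, then descend on the tube.

```bash
python3 - <<'E'
from h import *
np.set_printoptions(precision=4,suppress=True)
d=pickle.load(open("c3.pkl","rb"));T,S=d["top"],d["scene"]
def ell(g,x,y,r,off):
    f=cv2.GaussianBlur(g["frame"],(3,3),0).min(2).astype(int);p=f[y-r:y+r+1,x-r:x+r+1]
    m=(p<np.median(p)-off).astype(np.uint8);n,_,st,c=cv2.connectedComponentsWithStats(m)
    i=1+st[1:,4].argmax();return c[i]+[x-r,y-r],st[i]
a,sa=ell(T,269,241,8,15);b,sb=ell(S,393,266,10,25);print(a,sa,b,sb)
print("well top",onz(T,*a,.09),"scene",onz(S,*b,.09),tri(ray(T,*a),ray(S,*b)))
tp=lambda u,v:(210+u*.4,160+v*.4);sp=lambda u,v:(290+u*.4,190+v*.4)
for p,q in (((92,75),(115,42)),((252,131),(250,149))): print("edge",tri(ray(T,*tp(*p)),ray(S,*sp(*q))))
O=np.array([.5475,.1915,0]);r=np.radians(-18.2);ex=np.array([np.cos(r),np.sin(r),0]);ey=np.array([-ex[1],ex[0],0])
H=O+.06*ex+[0,0,.096]
for deg in(65,75,85):
    t=np.radians(deg);e=H-.125*np.cos(t)*ex+[0,0,.125*np.sin(t)]+.006*(np.sin(t)*ex+[0,0,np.cos(t)])
    B=H+.107*(-np.cos(t+.363)*ex+[0,0,np.sin(t+.363)])
    print(deg,"S",[((proj(S,e+s*ey)-[290,190])/.4) for s in(-.07,.07)],"T",[((proj(T,e+s*ey)-[210,160])/.4) for s in(-.07,.07)],"bar S",((proj(S,B)-[290,190])/.4),"T",((proj(T,B)-[210,160])/.4))
E
python3 -m creep '{"motion":[{"x":0,"y":0,"z":2,"turn":0},{"x":0,"y":0,"z":2,"turn":0},{"x":0,"y":0,"z":2,"turn":0},{"x":0,"y":0,"z":2,"turn":0},{"x":0,"y":0,"z":2,"turn":0},{"x":0,"y":0,"z":2,"turn":0},{"x":0,"y":0,"z":1,"turn":0},{"x":0,"y":0,"z":0.6,"turn":0},{"x":0,"y":0,"z":0,"turn":0},{"x":0,"y":0,"z":0,"turn":0}]}' 0.6
```

```text
[268.1505 241.    ] [ 2  3 11 11 93] [388.7261 264.7516] [  0   0  16  20 157]
well top [0.5054 0.2059 0.09  ] scene [0.5047 0.1989 0.09  ] (array([0.5065, 0.203 , 0.0933]), np.float64(0.005796247629820718))
edge (array([0.6115, 0.202 , 0.2851]), np.float64(0.08092785204532138))
edge (array([0.5439, 0.1565, 0.1448]), np.float64(0.11087173700678389))
65 S [array([137.5888,  38.0071]), array([273.8153, 142.8123])] T [array([233.2294, 152.7465]), array([80.5064, 99.2956])] bar S [154.998  121.0794] T [172.974   85.2775]
75 S [array([113.5669,  40.8815]), array([249.5412, 147.6619])] T [array([241.228 , 128.9621]), array([87.9368, 75.4564])] bar S [132.2688 132.2229] T [180.2656  65.4837]
85 S [array([87.8886, 48.7439]), array([223.1042, 157.815 ])] T [array([249.6425, 104.8863]), array([96.2634, 51.4962])] bar S [109.4924 147.2467] T [187.6034  46.9069]
time_s: 10.95
tool_pos: [0.5113, -0.2746, 0.1024]
orientation: [0.794, 0.608, 0.0, 0.001]
ft_force: [0.3, -0.1, 0.8]
opening: 0.597
grasp_force: 0.0
```

The lid corners at scene (115,42) and (250,149) match the 75° prediction. The well is at (0.505, 0.206). I'll grip the cap.

```bash
python3 -m creep '{"motion":[{"x":0,"y":0,"z":0,"turn":0},{"x":0,"y":0,"z":0,"turn":0},{"x":0,"y":0,"z":0,"turn":0},{"x":0,"y":0,"z":0,"turn":0},{"x":0,"y":0,"z":0,"turn":0},{"x":0,"y":0,"z":0,"turn":0},{"x":0,"y":0,"z":0,"turn":0},{"x":0,"y":0,"z":0,"turn":0}]}' 0 60
python3 -m creep '{"motion":[{"x":0,"y":0,"z":-0.5,"turn":0},{"x":0,"y":0,"z":-1,"turn":0},{"x":0,"y":0,"z":-1.5,"turn":0},{"x":0,"y":0,"z":-2,"turn":0},{"x":0,"y":0,"z":-2,"turn":0},{"x":0,"y":0,"z":-2,"turn":0},{"x":0,"y":0,"z":-2,"turn":0},{"x":0,"y":0,"z":-2,"turn":0},{"x":0,"y":0,"z":-1,"turn":0},{"x":0,"y":0,"z":0,"turn":0}]}'
```

```text
time_s: 11.75
tool_pos: [0.5108, -0.2746, 0.1019]
orientation: [0.794, 0.607, 0.0, 0.0]
ft_force: [-2.1, 0.3, 6.3]
opening: 0.189
grasp_force: 58.5
time_s: 12.75
tool_pos: [0.5112, -0.2748, 0.2434]
orientation: [0.794, 0.608, 0.001, 0.001]
ft_force: [-1.2, -0.6, -0.9]
opening: 0.192
grasp_force: 58.4
```

```bash
python3 -m creep '{"motion":[{"x":3,"y":-1.1,"z":0,"turn":0},{"x":4,"y":-1.1,"z":0,"turn":0},{"x":4,"y":-1.1,"z":0,"turn":0},{"x":4,"y":-1.1,"z":0,"turn":0},{"x":4,"y":-1.1,"z":0,"turn":0},{"x":4,"y":-1.1,"z":0,"turn":0},{"x":4,"y":-1.1,"z":0,"turn":0},{"x":4,"y":-1.1,"z":0,"turn":0},{"x":4,"y":-1.1,"z":0,"turn":0},{"x":4,"y":-1.1,"z":0,"turn":0},{"x":4,"y":-1.1,"z":0,"turn":0},{"x":3.25,"y":-1.1,"z":0,"turn":0}]}'
python3 -m creep '{"motion":[{"x":0,"y":0,"z":0,"turn":0},{"x":0,"y":0,"z":2,"turn":0},{"x":0,"y":0,"z":2,"turn":0},{"x":0,"y":0,"z":1,"turn":0},{"x":0,"y":0,"z":0,"turn":0},{"x":0,"y":0,"z":0,"turn":0}]}'
python3 - <<'E'
from workcell import *
from h import *
np.set_printoptions(precision=4,suppress=True)
d={n:get_image(n) for n in("scene","top","wrist")};pickle.dump(d,open("c4.pkl","wb"));s=sense();print(s["tool_pos"])
tp=np.array(s["tool_pos"])
for n in("scene","wrist"): print(n,"TCP",proj(d[n],tp),"foot",proj(d[n],tp-[0,0,.088]),"mouth",proj(d[n],np.array([.5053,.206,.09])))
S=cv2.resize(d["scene"]["frame"][190:310,300:460],(400,300),interpolation=cv2.INTER_CUBIC)
cv2.imwrite("pics/c4.png",np.hstack([S,cv2.resize(d["wrist"]["frame"],(400,300))]))
E
```

```text
time_s: 13.95
tool_pos: [0.5039, 0.2084, 0.2406]
orientation: [0.794, 0.608, -0.001, -0.0]
ft_force: [0.9, 0.4, -0.2]
opening: 0.19
grasp_force: 58.5
time_s: 14.55
tool_pos: [0.5047, 0.2062, 0.1919]
orientation: [0.794, 0.607, 0.0, 0.0]
ft_force: [0.1, 0.0, -0.6]
opening: 0.19
grasp_force: 58.5
[0.5049 0.2064 0.1923]
scene TCP [396.6091 222.1749] foot [392.791  260.5606] mouth [391.9004 266.4372]
wrist TCP [321.8194 344.8462] foot [322.3352 257.204 ] mouth [323.1939 249.1592]
```

View pics/c4.png

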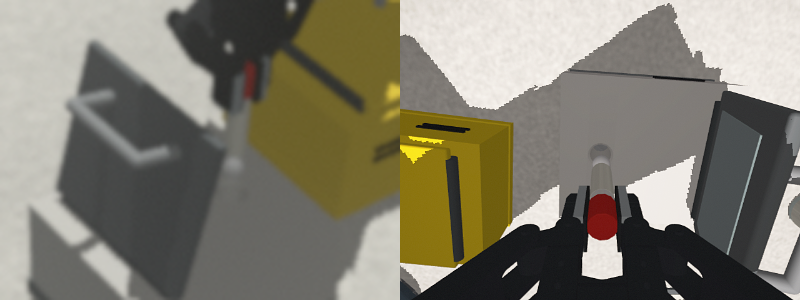

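The tube hangs upright in the fingers with its foot right over the well, which is at about wrist (320,245). One zoom on the well edge will tell me the final correction.

```bash
python3 - <<'E'
from h import *
g=pickle.load(open("c4.pkl","rb"))["wrist"];f=g["frame"][210:330,240:400]
f=cv2.convertScaleAbs(f,alpha=1.5)
cv2.imwrite("pics/z.png",cv2.resize(f,(800,600),interpolation=cv2.INTER_CUBIC))
E
```

```text
(no output)
```

View pics/z.png

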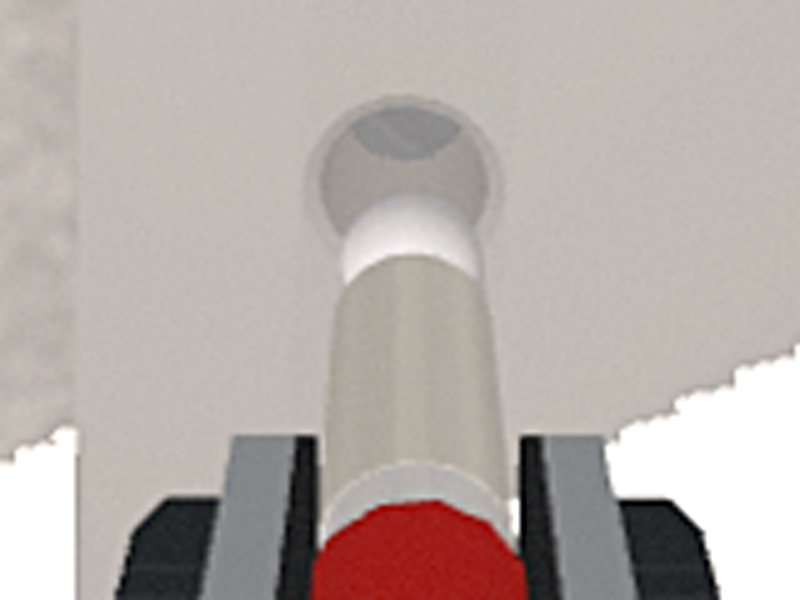

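Zoom: the chamfer circle is centred at wrist (320.7,247) and the tube foot's axis is at u≈322.6, so the offset is about 1 mm.

```bash
python3 - <<'E'
from h import *
g=pickle.load(open("c4.pkl","rb"))["wrist"]
m=onz(g,320.7,247,.09);tp=np.array([.5049,.2063,.192]);a=np.radians(74.8)
d=m-tp;print(m,"tool x,y cm",100*(d[0]*np.cos(a)+d[1]*np.sin(a)),100*(d[0]*np.sin(a)-d[1]*np.cos(a)))
E
```

```text
[0.50419249 0.2077607  0.09      ] tool x,y cm 0.12240982132121539 -0.10657427430056175
```

```bash
python3 -m creep '{"motion":[{"x":0.1,"y":-0.1,"z":0,"turn":0},{"x":0,"y":0,"z":0.6,"turn":0},{"x":0,"y":0,"z":0.6,"turn":0},{"x":0,"y":0,"z":0.6,"turn":0},{"x":0,"y":0,"z":0.6,"turn":0},{"x":0,"y":0,"z":0,"turn":0}]}'

```

```text
time_s: 15.3
tool_pos: [0.5034, 0.2075, 0.1664]
orientation: [0.794, 0.607, -0.001, -0.0]
ft_force: [-1.2, -0.2, 0.6]
opening: 0.19
grasp_force: 58.5
```

```bash
python3 -m creep '{"motion":[{"x":0,"y":0,"z":0.5,"turn":0},{"x":0,"y":0,"z":0.5,"turn":0},{"x":0,"y":0,"z":0.5,"turn":0},{"x":0,"y":0,"z":0.4,"turn":0},{"x":0,"y":0,"z":0.2,"turn":0},{"x":0,"y":0,"z":0,"turn":0},{"x":0,"y":0,"z":0,"turn":0}]}'
python3 -m creep '{"motion":[{"x":0,"y":0,"z":0.2,"turn":0},{"x":0,"y":0,"z":0.2,"turn":0},{"x":0,"y":0,"z":0.2,"turn":0},{"x":0,"y":0,"z":0.2,"turn":0},{"x":0,"y":0,"z":0,"turn":0},{"x":0,"y":0,"z":0,"turn":0}]}'
```

```text
time_s: 16.0
tool_pos: [0.5039, 0.2077, 0.1466]
orientation: [0.794, 0.607, 0.0, 0.0]
ft_force: [-0.8, 0.2, -0.4]
opening: 0.192
grasp_force: 58.5
time_s: 16.6
tool_pos: [0.504, 0.2077, 0.1387]
orientation: [0.794, 0.607, 0.0, 0.0]
ft_force: [0.1, 0.6, 4.2]
opening: 0.188
grasp_force: 58.9
```

The force rose to 4.2 N, so the tube is on the plunger. I'll press on gently.

```bash
python3 -m creep '{"motion":[{"x":0,"y":0,"z":0.2,"turn":0},{"x":0,"y":0,"z":0.2,"turn":0},{"x":0,"y":0,"z":0.2,"turn":0},{"x":0,"y":0,"z":0.2,"turn":0},{"x":0,"y":0,"z":0,"turn":0},{"x":0,"y":0,"z":0,"turn":0}]}'
python3 -m creep '{"motion":[{"x":0,"y":0,"z":0.1,"turn":0},{"x":0,"y":0,"z":0.1,"turn":0},{"x":0,"y":0,"z":0,"turn":0},{"x":0,"y":0,"z":0,"turn":0}]}'
```

```text
time_s: 17.2
tool_pos: [0.504, 0.2078, 0.1309]
orientation: [0.794, 0.607, 0.0, 0.0]
ft_force: [-1.3, -0.5, 8.1]
opening: 0.19
grasp_force: 59.1
time_s: 17.6
tool_pos: [0.504, 0.2078, 0.129]
orientation: [0.794, 0.607, 0.0, 0.0]
ft_force: [-0.8, 0.3, 8.3]
opening: 0.192
grasp_force: 59.2
```

```bash
python3 -m creep '{"motion":[{"x":0,"y":0,"z":0.1,"turn":0},{"x":0,"y":0,"z":0,"turn":0},{"x":0,"y":0,"z":0,"turn":0}]}'
python3 -m creep '{"motion":[{"x":0,"y":0,"z":0.05,"turn":0},{"x":0,"y":0,"z":0,"turn":0},{"x":0,"y":0,"z":0,"turn":0}]}'
python3 -m creep '{"motion":[{"x":0,"y":0,"z":0.05,"turn":0},{"x":0,"y":0,"z":0,"turn":0},{"x":0,"y":0,"z":0,"turn":0}]}'
```

```text
time_s: 17.9
tool_pos: [0.5041, 0.2078, 0.1281]
orientation: [0.794, 0.607, 0.0, 0.0]
ft_force: [-1.3, -0.1, 8.8]
opening: 0.191
grasp_force: 59.3
time_s: 18.2
tool_pos: [0.5041, 0.2079, 0.1277]
orientation: [0.794, 0.607, 0.001, 0.0]
ft_force: [-0.9, -0.5, 9.7]
opening: 0.193
grasp_force: 59.5
time_s: 18.5
tool_pos: [0.5043, 0.2079, 0.1276]
orientation: [0.794, 0.607, 0.001, 0.0]
ft_force: [-2.9, 0.4, 14.1]
opening: 0.189
grasp_force: 59.9
```

The plunger is on its stop: the TCP stalled at 0.1276 and the force jumped to 14 N. A bit more makes the press firm.

```bash
python3 -m creep '{"motion":[{"x":0,"y":0,"z":0.05,"turn":0},{"x":0,"y":0,"z":0.02,"turn":0},{"x":0,"y":0,"z":0,"turn":0},{"x":0,"y":0,"z":0,"turn":0},{"x":0,"y":0,"z":0,"turn":0}]}'
python3 - <<'E'
from workcell import *
from h import *
d={n:get_image(n) for n in("scene","wrist")}
S=cv2.resize(d["scene"]["frame"][150:330,150:450],(400,240),interpolation=cv2.INTER_CUBIC)
cv2.imwrite("pics/end.png",np.hstack([S,cv2.resize(d["wrist"]["frame"],(320,240))]))
for i in range(3):print(sense()["ft_force"][2],end=" ");get_image("top")
E
```

```text
time_s: 19.0
tool_pos: [0.5046, 0.2081, 0.1274]
orientation: [0.794, 0.607, 0.001, 0.0]
ft_force: [-2.8, 0.3, 18.5]
opening: 0.19
grasp_force: 60.5
18.44372715187012 19.093904667788408 19.15249561398832
```

View pics/end.png

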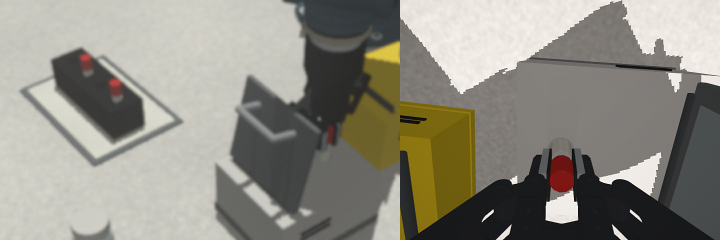

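The tube stands upright in the well, pressed on the stop with a steady 19 N. The lid is still open and the short tubes and the jar are untouched, so I'm handing in.

```bash
python3 -c "
from workcell import *
print(close_job())"
```

```text
the job is handed in; nothing more can be done
None
```

The job is handed in at about 19 s: the lid is open at about 75°, the tall tube is held upright in the well and pressed on the plunger's hard stop at about 19 N, and the short tubes and jar were not touched.

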